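# Index the plant stand to its loading click and hang the potted cactus

## Robot

A 6-joint arm with a two-finger parallel gripper is mounted at the origin on the work surface. World frame = base frame: x ahead of the robot, y to its left, z up, the work surface at z = 0. Lengths are in m, angles in rad, forces in N, time in s.
With the tool pointing down it reaches from about 0.375 to 0.975 m from the base axis. Payload 3.8 kg.
Tool frame: the origin (TCP) lies at the very end of the fingers, on their centre line; the grasp point (between the pads) lies 19 mm behind it; z points along the fingers, y is the direction in which the jaws open and shut (so a half turn about z gives the same grasp; the last joint's range is limited). The gripper opens to 85 mm and grips with 20 to 120 N. Pads are 22 mm wide; open, the fingers measure 114 mm over their backs; the gripper's body (76 mm by 85 mm) begins 54 mm behind the grasp point. The pads swing forward as they close: fully open they stand 13 mm farther back than shut.
Start: joints at [1.149, 0.264, 1.604, -0, 1.274, -0.037], TCP at [0.253, 0.626, 0.231] pointing down, gripper open.
Joint ranges: [-2.63, 2.63], [-0.94, 2.18], [0.31, 2.57], [-1.31, 4.45], [0, 2.66], [-2.55, 2.55]. Speed limits (rad/s): [2.57, 2.57, 3.14, 3.14, 3.14, 3.14].

## Interface

Orientations are given as a rotation vector (axis times angle).
In Python, from workcell import status, read_camera, camera_info, order gives the robot as it stands.
- The arm moves only by the tool move_arm, never from a script. Its argument "deltas" is a list of rows, each a list of 3 entries, a list of its own where there are three numbers: the turn, a rotation vector about the world's x, y, z as a fraction of full scale, then the shift along the world's x, y, z as a fraction of full scale, then the closure, from -1 (fully open) to 1 (shut), so that 0 is half open. A call has 1 to 20 rows; each row is the pose to reach, as a shift and turn from the pose commanded when the call began; what a row does not reach only later rows make up. Full scale, the value 1, is 0.1 m for a shift and pi/2 rad for a turn. A row lasts 1/8 s, in which the tool goes at most 62.5 mm and 10.7 degrees, less where a joint would pass 70% of its speed; a pose out of reach is approached as far as the arm can. A call with a number of a shift or a turn outside -1 to 1 is refused whole. A call with a gripper value outside its range is refused whole. The fingers move at their own pace and stop on an object; "grip_force" is the grip in N (left out, the last holds). Time passes only in rows, so rows that repeat a pose let the fingers close. It gives the time, the measured TCP pose, the force and the opening at its end, in the units of the state.
- status.read_state(): the state, without advancing time (a new reading comes with each control period).
- read_camera(name): name is "side" or "top"; returns (picture, depth): 420x560x3 uint8, red, green, blue; 420x560 float32, m along the optical axis (not along the pixel's ray), 0 where there is no reading.
- camera_info(name): a dict with "K" (3x3 intrinsics, pixels), "R" (3x3) and "t" (3): a world point X has camera coordinates R X + t. Camera axes: x right, y down, z forward; pixel columns grow to the right and rows downward; lengths in m; the calibration is good to about 2 mm. A picture is of the moment at which its call begins. camera_info takes no time and is no camera call.
- order.finish_job(): hands the job in, once; it reports no verdict.
The state is a dict: "time": time; "q": joint angles; "joint_vel": joint speeds; "joint_torque": joint torques, N m; "tool_pos": TCP position; "tcp_rot": TCP orientation; "wrist_force": force on the tool from outside, world axes, zero at the start; "torque": the same for the moment, N m; "width": opening from 0.0 (shut) to 1.0 (fully open).
Only numpy, scipy, OpenCV 4.12 (cv2) and the standard library are available. Lean on these libraries where they do the work, as an engineer would, in place of code of your own. Each camera call takes 0.05 s, during which the arm holds its last target. There are 200 camera calls.

## Task

The plant stand has one unmarked loading position, where a spring clicks in and holds it with the hook roughly towards the robot's right: using its wooden peg, turn the stand clockwise (seen from above) until you feel it click, and leave it in the click. Then hang the little metal pail with the cactus by its bail on the stand's twin-prong hook and let go, the pail upright all the while. Leave everything else on the bench where it stands.

Things in the scene. Friction and masses are not known exactly. Their poses are not given: they have to be found in the camera images.
- axis (a point): Point on the upright turning axis of the plant stand, level with the upper face of its round plywood top (45 mm above the bench, 230 mm diameter, 14 mm thick, over a round steel foot fixed to the bench). The frame is the fixed foot's: its yaw shows how the foot is turned, z up. A dark steel post 18 mm thick stands on the axis, to 229 mm above the bench.
- peg (a point): Upright round wooden peg on the stand's top, for turning it: 18 mm diameter, from 45 to 105 mm above the bench, 95 mm from the turning axis, on the far side of the axis from the hook. The point is on its centreline 85 mm above the bench and turns with the stand; x points across the axis towards the hook side, z up.
- hook (a point): Where the middle of the bail's bar rests: 92 mm from the axis, 222 mm above the bench, turning with the stand; x radially outward, z up. The hook is two parallel steel prongs (8 mm bar), 32 mm either side of it, joined at the post; tops 229 mm high, dipping to a level seat 217 mm high at 78 to 106 mm radius, rising to tips 116 mm out, 244 mm high. The bar lies across both; the pail hangs below.
- stand (a joint): Angle of the stand on its foot, rad, growing clockwise seen from above. At 0 the hook points along the foot frame's x; end stops at -0.6 and 2.4. Drag about 1.3 N at the peg. The single click lies at pi/2 give or take 0.3 rad, set by hand: it must be felt. It draws in within 0.1 rad of its middle; climbing out takes about 13 N at the peg.
- click (a joint): Travel of the stand's click spring, hidden inside the foot, m: about 0.001 while it rides outside the notch, 0.007 when it has dropped fully into the notch (more than 0.0045 counts). Not visible; it is felt at the peg as a short forward pull, then a firm hold.
- pail: Small metal plant pail with a round green cactus, 0.2 to 0.4 kg: 80 mm across the rim, 60 mm the base, 70 mm high, cactus to 100 mm. Its stiff, fixed wire bail has a straight level wooden top bar along y, 108 long, 12 wide, 10 high, its middle 140 mm above the base (legs at +-50 mm). The only pot with a bail. Origin at the centre of its underside, y along the top bar, z up.
- bail (a point): The middle of the pail's top bar, at its centre, 140 mm above the underside; y along the bar, z up.
- cactus_pot: Bystander: black plastic pot with a cactus, 80 mm across, 96 mm high, no handle. Origin at the centre of its underside.
- zinc_pot: Bystander: metal pot with a cactus, like the pail but without a bail, 80 mm across, 96 mm high. Origin at the centre of its underside.
- pot_stack: Bystander: stack of black pots, 85 mm across, 118 mm high. Origin at the centre of its underside.
- small_carton: Bystander: closed carton 80 x 120 x 45 mm. Origin at the centre of its underside.
- tape_roll: Bystander: roll of tape lying flat, 100 mm across, 45 mm high. Origin at the centre of its underside.
- trowel: Bystander: hand trowel lying flat, 290 mm long, 26 mm high. Origin near its middle, x along it towards the blade.
- spray: Bystander: clear bottle, 64 mm across, 170 mm high. Origin at the centre of its underside.

How it is judged:
By the outcome, as a careful person would: the job done as asked, in the order asked, and still so for the second after the job is handed in, with the robot touching nothing.
It also fails if it takes over 72 s, if anything falls off the work surface, if the arm or the gripper's body presses on something with over 40 N, if the wrist force passes 120 N, or if a joint passes its speed limit or range.

## Working session

There is one attempt and no reset: what is moved stays moved. The work goes in short steps, Python scripts to look and compute and a tool call to move; the robot and the scene stay as the last step left them, time stands still between calls to the robot, and variables do not carry over. Pictures are saved under pics/ and viewed, about 8 in all and at most 12, crops included, and the job is handed in when it is done.

Besides the shell and the picture viewer there is one more tool, called after "Call:" as name(argument=value, ...) on one line, values as JSON. move_arm: Moves the arm, as the interface text tells. Its arguments: {"type":"object","properties":{"deltas":{"type":"array","items":{"type":"array"}},"grip_force":{"type":"number"}},"required":["deltas"]}

```bash
mkdir -p pics
cat > h.py <<'E'
import numpy as np, cv2
from workcell import status, read_camera, camera_info, order
def snap(name,fn=None):
    im,d=read_camera(name)
    np.savez('/tmp/%s.npz'%name,im=im,d=d)
    if fn: cv2.imwrite('pics/'+fn,im[:,:,::-1])
    return im,d
def load(name):
    z=np.load('/tmp/%s.npz'%name); return z['im'],z['d']
def world(name,d):
    c=camera_info(name);K,R,t=map(np.array,(c['K'],c['R'],c['t']))
    v,u=np.mgrid[:d.shape[0],:d.shape[1]]
    P=np.stack([(u-K[0,2])/K[0,0]*d,(v-K[1,2])/K[1,1]*d,d],-1)
    return (P-t.ravel())@R
def proj(name,X):
    c=camera_info(name);K,R,t=map(np.array,(c['K'],c['R'],c['t']))
    p=K@(R@np.array(X)+t.ravel()); return p[:2]/p[2]
E
python3 - <<'E'
from h import *
for n in('top','side'):
    snap(n,n+'0.png'); c=camera_info(n); R=np.array(c['R']);print(n,-R.T@np.array(c['t']).ravel(),R[2])
s=status.read_state();print(s)
E
```

```text
top [0.37690713 0.06330109 1.31672916] [ 0.16303971 -0.02244609 -0.98636414]
side [ 0.11576675 -0.5893946   1.11502701] [ 0.37021286  0.51744414 -0.77148817]
{'time': 0.1, 'q': array([ 1.14908780e+00,  2.64691184e-01,  1.60525727e+00,  8.73471401e-06,
        1.27368403e+00, -3.68835458e-02]), 'joint_vel': array([ 0.00065304, -0.00292726, -0.00236983,  0.00150149,  0.00063509,
        0.00277543]), 'joint_torque': array([ 9.12601536e-04, -5.16703463e+01, -3.68592989e+01,  1.54722225e-04,
        6.32172087e-03,  1.38960800e-06]), 'tool_pos': array([0.25310979, 0.62503188, 0.23006679]), 'tcp_rot': array([-0.6006721 , -3.08315159,  0.00311685]), 'wrist_force': array([ 0.49805657,  0.97824704, -0.23325911]), 'torque': array([ 0.03402195, -0.01418988, -0.01916756]), 'width': 1.0008481743370068}
```

View pics/top0.png

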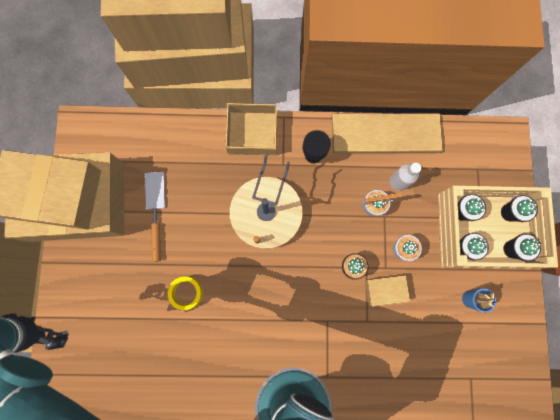

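View pics/side0.png

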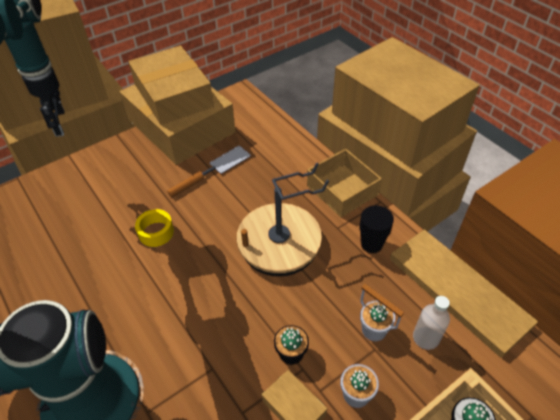

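The top view shows the stand at (266,212), with its hook pointing away from the robot and the peg at (256,240). The pail with the bail is at (378,203), with the spray bottle close by at (405,177). Next I measure them.

```bash
cat > m.py <<'E'
from h import *
def meas(name):
    im,d=load(name);W=world(name,d);ok=d>0
    u0,v0=proj(name,[0.6,0.08,0.045])
    z=W[...,2]
    g=lambda lo,hi,c,r:W[ok&(z>lo)&(z<hi)&(np.hypot(W[...,0]-c[0],W[...,1]-c[1])<r)]
    return im,d,W,ok,g
if __name__=='__main__':
  for n,pu,pa in(('top',(250,200),(378,203)),('side',(290,255),(378,315))):
    im,d,W,ok,g=meas(n)
    c=W[pu[1],pu[0]];print(n,'disc pt',c)
    D=g(.035,.055,c,.25)
    (cx,cy),r=cv2.minEnclosingCircle(D[:,:2].astype(np.float32));print(' disc',cx,cy,r,D[:,2].mean())
    ax=(cx,cy)
    for lab,lo,hi,r in(('post/hook',.2,.26,.16),('peg',.06,.112,.115),('pegtop',.1,.11,.115)):
        P=g(lo,hi,ax,r); q=P-[cx,cy,0]; rr=np.hypot(q[:,0],q[:,1]);k=rr>.05
        a=np.arctan2(q[k,1].mean(),q[k,0].mean());print(' ',lab,len(P),P[k].mean(0) if k.any() else None,np.degrees(a),rr.max() if len(rr) else 0,P[k][:,2].max())
    p=W[pa[1],pa[0]];print(' pail pt',p)
    for lab,lo,hi in(('bar',.13,.155),('all',.01,.13),('rim',.06,.075)):
        P=g(lo,hi,p,.09)
        if len(P)>3:
            (x,y),(w,h),a=cv2.minAreaRect(P[:,:2].astype(np.float32)); print(' ',lab,len(P),P.mean(0),(x,y),(w,h),a)
E
python3 m.py
```

```text
top disc pt [0.62835603 0.14650279 0.04708662]
 disc 0.680770754814148 0.12853191792964935 0.2079937756061554 0.045882518036212884
  post/hook 350 [0.62104676 0.07519133 0.22701223] -138.23137745126948 0.11909704642285263 0.24656815177295313
  peg 69 [0.69345145 0.11280663 0.07158351] -51.117696584421736 0.11498157824133025 0.1084332357470587
  pegtop 4 [0.58649075 0.09239786 0.10566081] -159.03000890229364 0.10291952976877598 0.1084332357470587
 pail pt [ 0.61735707 -0.24651701  0.09655245]
  bar 165 [ 0.62544417 -0.2495311   0.14494979] (0.62615567445755, -0.25069499015808105) (0.012672031298279762, 0.10792175680398941) 9.756447792053223
  all 453 [ 0.62073843 -0.24797663  0.07451209] (0.6260342001914978, -0.2503202259540558) (0.07921084761619568, 0.07929600775241852) 53.8472785949707
  rim 306 [ 0.62170932 -0.24896107  0.07042499] (0.6255053877830505, -0.24989652633666992) (0.07893458008766174, 0.07730142772197723) 44.54835510253906
side disc pt [0.57669619 0.02370686 0.04116928]
 disc 0.65455162525177 0.04161932319402695 0.1958530992269516 0.04444590278971438
  post/hook 452 [0.62762963 0.09491507 0.22384717] 116.80032113073554 0.10269613704902998 0.24410975941704596
  peg 83 [0.58645641 0.08846195 0.08618868] 145.47596226328596 0.09968079109559855 0.11147664646254131
  pegtop 15 [0.58651605 0.08912851 0.10519003] 145.07343434197625 0.09070448959317721 0.10989830792002869
 pail pt [ 0.61346205 -0.26048521  0.09510163]
  bar 327 [ 0.62225644 -0.25496085  0.14259237] (0.6234307289123535, -0.2533949613571167) (0.01521326694637537, 0.10704397410154343) 9.910751342773438
  all 1081 [ 0.61379957 -0.25888745  0.07109479] (0.6229444146156311, -0.2539066672325134) (0.0806787982583046, 0.07994325459003448) 58.54952621459961
  rim 605 [ 0.61469477 -0.25748257  0.06940282] (0.6231060028076172, -0.25361526012420654) (0.07984257489442825, 0.08021091669797897) 62.612186431884766
```

```bash
cat > m2.py <<'E'
from m import *
for n in('top','side'):
    im,d,W,ok,g=meas(n)
    z=W[...,2]; m=(ok&(z>.035)&(z<.055)).astype(np.uint8)
    m=cv2.morphologyEx(m,cv2.MORPH_OPEN,np.ones((3,3),np.uint8))
    k,l,s,_=cv2.connectedComponentsWithStats(m); i=1+s[1:,4].argmax(); D=W[l==i]
    (cx,cy),r=cv2.minEnclosingCircle(D[:,:2].astype(np.float32));print(n,'disc',cx,cy,r)
    P=g(.222,.236,(cx,cy),.03);(x,y),r=cv2.minEnclosingCircle(P[:,:2].astype(np.float32));print(' posttop',x,y,r,P.mean(0))
    P=g(.100,.112,(cx,cy),.12);P=P[np.hypot(P[:,0]-cx,P[:,1]-cy)>.06];print(' pegtop',len(P),P.mean(0),np.degrees(np.arctan2(P[:,1].mean()-cy,P[:,0].mean()-cx)),np.hypot(P[:,1].mean()-cy,P[:,0].mean()-cx))
    P=g(.2,.26,(cx,cy),.15);q=P[:,:2]-[cx,cy];P=P[np.hypot(*q.T)>.06]
    print(' prongs box',cv2.minAreaRect(P[:,:2].astype(np.float32)),P.mean(0),P[:,2].min(),P[:,2].max(),np.degrees(np.arctan2(P[:,1].mean()-cy,P[:,0].mean()-cx)))
# obstacles near
im,d,W,ok,g=meas('top')
m=(ok&(W[...,2]>.02)&(W[...,0]>.3)&(W[...,0]<.95)&(abs(W[...,1])<.5)).astype(np.uint8)
k,l,s,_=cv2.connectedComponentsWithStats(m)
for i in range(1,k):
    if s[i,4]>25:
        P=W[l==i];print(s[i,:4],P.min(0).round(3),P.max(0).round(3))
E
python3 m2.py
```

```text
top disc 0.5927606821060181 0.0962110310792923 0.11489871889352798
 posttop 0.5942063331604004 0.09539905190467834 0.029039554297924042 [0.59257241 0.09522978 0.22839253]
 pegtop 27 [0.50107119 0.12115305 0.10548998] 164.78223442591232 0.09502140187068044
 prongs box ((0.6741214990615845, 0.07320863753557205), (0.07171747088432312, 0.06984972953796387), 73.79035949707031) [0.67695708 0.07210329 0.22555697] 0.21212199059786022 0.24656815177295313 -15.977869108355698
side disc 0.5901349782943726 0.09346316754817963 0.11698809266090393
 posttop 0.5913438200950623 0.09343836456537247 0.02930576726794243 [0.59006086 0.09309043 0.22678864]
 pegtop 33 [0.49916182 0.1177062  0.1034385 ] 165.07827165924314 0.09414797039678649
 prongs box ((0.6720077991485596, 0.06951752305030823), (0.07657765597105026, 0.06937684863805771), 74.96775817871094) [0.67492655 0.06708135 0.22317254] 0.20840581165284397 0.24410975941704596 -17.282864728355218
[226 103  51  51] [0.789 0.069 0.02 ] [0.944 0.228 0.078]
[332 113 111  40] [ 0.801 -0.481  0.02 ] [ 0.944 -0.117  0.04 ]
[303 130  28  33] [ 0.755 -0.097  0.021] [ 0.84  -0.014  0.127]
[230 155  73  94] [ 0.478 -0.018  0.034] [0.715 0.209 0.247]
[391 163  30  27] [ 0.68  -0.369  0.02 ] [ 0.743 -0.308  0.177]
[440 186  28  81] [ 0.432 -0.5    0.02 ] [ 0.673 -0.466  0.127]
[362 190  40  25] [ 0.587 -0.303  0.022] [ 0.664 -0.197  0.151]
[151 223  10  38] [0.436 0.424 0.02 ] [0.553 0.458 0.033]
[394 235  28  26] [ 0.447 -0.385  0.021] [ 0.525 -0.303  0.102]
[342 253  27  26] [ 0.39  -0.22   0.052] [ 0.466 -0.14   0.103]
[366 275  44  31] [ 0.309 -0.35   0.02 ] [ 0.403 -0.222  0.055]
[168 276  34  30] [0.301 0.288 0.02 ] [0.389 0.387 0.051]
```

Both views agree. The axis is at about (0.592,0.095), the hook heading is about -15.5°, and the peg is at (0.500,0.1195). The pail is at (0.6245,-0.252) with its bar heading about 99.8°. I'll straddle the peg with the jaws half open and push it with the trailing finger.

Call:
move_arm(deltas=[[[0,0,0.03],[0.25,-0.5,0],0],[[0,0,0.08],[0.5,-1,0],0],[[0,0,0.08],[0.5,-1,0],0]], grip_force=30)

```text
time: 0.48
tool_pos: [0.3045, 0.5223, 0.2305]
tcp_rot: [-0.411, -3.114, 0.004]
wrist_force: [0.0, 1.4, 0.4]
width: 0.504
```

Call:
move_arm(deltas=[[[0,0,0],[0.25,-0.5,0],0],[[0,0,0],[0.5,-1,0],0],[[0,0,0],[0.5,-1,0],0]])

```text
time: 0.85
tool_pos: [0.3543, 0.4236, 0.231]
tcp_rot: [-0.412, -3.114, 0.001]
wrist_force: [-0.6, 0.4, 0.4]
width: 0.502
```

Call:
move_arm(deltas=[[[0,0,0],[0.25,-0.5,0],0],[[0,0,0],[0.5,-1,0],0],[[0,0,0],[0.5,-1,0],0]])

```text
time: 1.23
tool_pos: [0.4044, 0.3244, 0.2313]
tcp_rot: [0.412, 3.114, -0.0]
wrist_force: [-0.1, -0.0, -0.6]
width: 0.502
```

Call:
move_arm(deltas=[[[0,0,0],[0.25,-0.5,0],0],[[0,0,0],[0.5,-1,0],0],[[0,0,0],[0.5,-1,0],0]])

```text
time: 1.6
tool_pos: [0.4546, 0.2249, 0.2313]
tcp_rot: [0.412, 3.114, 0.001]
wrist_force: [-0.4, 1.3, 0.6]
width: 0.496
```

Call:
move_arm(deltas=[[[0,0,0],[0.25,-0.5,0],0],[[0,0,0],[0.47,-1,0],0],[[0,0,0],[0.47,-1,0],0],[[0,0,0],[0.47,-1,0],0]])

```text
time: 2.1
tool_pos: [0.5002, 0.1275, 0.2311]
tcp_rot: [-0.405, -3.115, -0.002]
wrist_force: [-0.9, 0.3, 0.2]
width: 0.501
```

Call:
move_arm(deltas=[[[0,0,0],[0,-0.06,-0.4],0],[[0,0,0],[0,-0.06,-0.8],0],[[0,0,0],[0,-0.06,-0.8],0],[[0,0,0],[0,-0.06,-0.8],0]])

```text
time: 2.6
tool_pos: [0.5009, 0.1212, 0.1525]
tcp_rot: [0.403, 3.114, 0.001]
wrist_force: [1.0, 0.2, 0.0]
width: 0.497
```

Run:
```python
from h import *
from m import meas
im,d=snap('top'); im2,d2=snap('side')
a=im[180:280,200:330]; b=im2[170:310,190:360]
a=cv2.resize(a,(520,400),interpolation=cv2.INTER_CUBIC); b=cv2.resize(b,(486,400))
cv2.imwrite('pics/peg1.png',cv2.resize(np.hstack([a,b[:, :280]]),None,fx=1,fy=1)[:,:,::-1])
s=status.read_state();print(s['tool_pos'],s['wrist_force'],s['q'])
```

```text
[0.50188826 0.12076322 0.15358435] [-0.57125274  0.1187414   0.47002843] [ 1.87744538e-01  2.44786707e-02  2.02564718e+00  2.17379400e-04
  1.08763960e+00 -1.12508853e+00]
```

View pics/peg1.png

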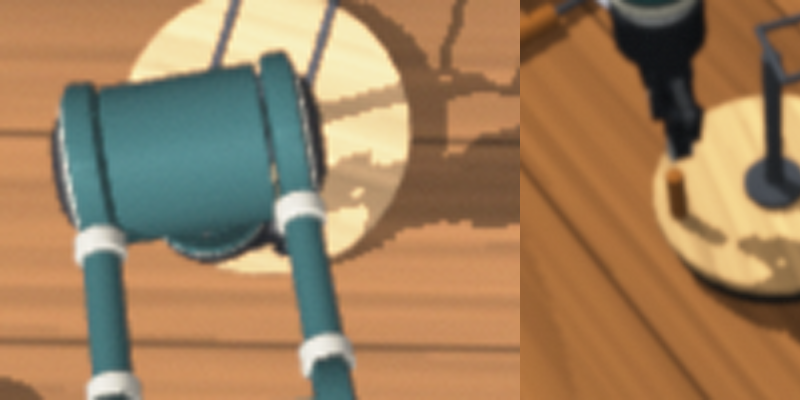

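Run:
```python
from h import *
for n in('top','side'):
    im,d=load(n);W=world(n,d);z=W[...,2]
    q=(d>0)&(np.hypot(W[...,0]-.592,W[...,1]-.095)<.06)&(z>.24);print(n,q.sum(),np.percentile(z[q],[0,5,50,100]) if q.any() else '')
    r=(d>0)&(np.hypot(W[...,0]-.5,W[...,1]-.12)<.13)&(z>.14)
    P=W[r];
    for lo in np.arange(.14,.6,.04):
        k=(P[:,2]>=lo)&(P[:,2]<lo+.04)
        if k.sum()>3: print('  %.2f'%lo,k.sum(),P[k].min(0).round(3),P[k].max(0).round(3))
```

```text
top 123 [0.50888276 0.51509544 0.5280319  0.53916996]
  0.18 21 [0.478 0.076 0.199] [0.585 0.097 0.219]
  0.22 64 [0.478 0.054 0.222] [0.629 0.13  0.247]
  0.26 31 [0.465 0.078 0.261] [0.495 0.139 0.299]
  0.30 31 [0.465 0.087 0.302] [0.488 0.141 0.34 ]
  0.34 57 [0.465 0.091 0.342] [0.481 0.142 0.379]
  0.38 36 [0.466 0.094 0.38 ] [0.478 0.137 0.42 ]
  0.42 9 [0.463 0.103 0.423] [0.47  0.125 0.46 ]
  0.46 20 [0.457 0.08  0.461] [0.53  0.142 0.5  ]
  0.50 2024 [0.424 0.051 0.5  ] [0.553 0.188 0.54 ]
  0.54 1393 [0.373 0.04  0.54 ] [0.533 0.178 0.58 ]
  0.58 125 [0.372 0.044 0.582] [0.4   0.153 0.618]
side 77 [0.35988094 0.47658639 0.50834786 0.53618624]
  0.14 131 [0.483 0.083 0.141] [0.596 0.148 0.18 ]
  0.18 142 [0.476 0.064 0.18 ] [0.625 0.17  0.219]
  0.22 431 [0.472 0.052 0.22 ] [0.63  0.147 0.26 ]
  0.26 265 [0.464 0.066 0.26 ] [0.526 0.133 0.3  ]
  0.30 429 [0.462 0.081 0.3  ] [0.532 0.136 0.34 ]
  0.34 463 [0.462 0.079 0.341] [0.536 0.137 0.38 ]
  0.38 482 [0.464 0.081 0.38 ] [0.531 0.133 0.42 ]
  0.42 396 [0.461 0.063 0.42 ] [0.526 0.134 0.46 ]
  0.46 539 [0.449 0.049 0.46 ] [0.552 0.162 0.5  ]
  0.50 2078 [0.424 0.047 0.5  ] [0.552 0.174 0.54 ]
  0.54 697 [0.397 0.037 0.54 ] [0.526 0.176 0.573]
  0.58 13 [0.371 0.042 0.581] [0.398 0.141 0.614]
```

Call:
move_arm(deltas=[[[0,0,0],[0,0,-0.4],0],[[0,0,0],[-0.01,0,-0.7],0],[[0,0,0],[-0.01,0,-0.9],0],[[0,0,0],[-0.01,0,-0.9],0]])

```text
time: 3.2
tool_pos: [0.4991, 0.1197, 0.0612]
tcp_rot: [-0.406, -3.114, 0.0]
wrist_force: [-0.5, -0.2, 0.3]
width: 0.498
```

Run:
```python
import numpy as np
a=np.array([.5917,.0948])
for p in list(range(165,130,-3))+list(range(130,50,-2)):
    r=np.radians(p);T=a+.095*np.array([np.cos(r),np.sin(r)])+.0123*np.array([np.sin(r),-np.cos(r)])
    print(p,T.round(4),end=' | ')
```

```text
165 [0.5031 0.1313] | 162 [0.5052 0.1359] | 159 [0.5074 0.1403] | 156 [0.5099 0.1447] | 153 [0.5126 0.1489] | 150 [0.5156 0.153 ] | 147 [0.5187 0.1569] | 144 [0.5221 0.1606] | 141 [0.5256 0.1641] | 138 [0.5293 0.1675] | 135 [0.5332 0.1707] | 132 [0.5373 0.1736] | 130 [0.5401 0.1755] | 128 [0.5429 0.1772] | 126 [0.5458 0.1789] | 124 [0.5488 0.1804] | 122 [0.5518 0.1819] | 120 [0.5549 0.1832] | 118 [0.558  0.1845] | 116 [0.5611 0.1856] | 114 [0.5643 0.1866] | 112 [0.5675 0.1875] | 110 [0.5708 0.1883] | 108 [0.574 0.189] | 106 [0.5773 0.1895] | 104 [0.5807 0.19  ] | 102 [0.584  0.1903] | 100 [0.5873 0.1905] | 98 [0.5907 0.1906] | 96 [0.594  0.1906] | 94 [0.5973 0.1904] | 92 [0.6007 0.1902] | 90 [0.604  0.1898] | 88 [0.6073 0.1893] | 86 [0.6106 0.1887] | 84 [0.6139 0.188 ] | 82 [0.6171 0.1872] | 80 [0.6203 0.1862] | 78 [0.6235 0.1852] | 76 [0.6266 0.184 ] | 74 [0.6297 0.1827] | 72 [0.6328 0.1813] | 70 [0.6358 0.1799] | 68 [0.6387 0.1783] | 66 [0.6416 0.1766] | 64 [0.6444 0.1748] | 62 [0.6472 0.1729] | 60 [0.6499 0.1709] | 58 [0.6525 0.1688] | 56 [0.655  0.1667] | 54 [0.6575 0.1644] | 52 [0.6599 0.1621] |
```

Call:
move_arm(deltas=[[[0,0,0],[0.036,0.118,0],0],[[0,0,-0.033],[0.057,0.164,0],0],[[0,0,-0.067],[0.08,0.208,0],0],[[0,0,-0.1],[0.105,0.252,0],0],[[0,0,-0.133],[0.132,0.294,0],0],[[0,0,-0.167],[0.161,0.335,0],0]])

```text
time: 3.95
tool_pos: [0.5166, 0.1522, 0.0632]
tcp_rot: [0.81, 3.033, -0.004]
wrist_force: [-1.1, -9.2, 1.6]
width: 0.5
```

```bash
cat > ang.py <<'E'
from h import *
ax=np.array([.5917,.0948])
for n in('top','side'):
    im,d=snap(n);W=world(n,d);z=W[...,2];q=W[...,:2]-ax
    if n=='top':q=q-[.0012,.0013]
    else:q=q+[.0012,.0013]
    r=np.hypot(q[...,0],q[...,1])
    k=(d>0)&(z>.2)&(z<.25)&(r>.07)&(r<.125)&(im.max(-1)<120)
    s=status.read_state()['tool_pos'][:2]
    k&=np.hypot(W[...,0]-s[0],W[...,1]-s[1])>.085
    Q=q[k];print(n,k.sum(),'hook heading',np.degrees(np.arctan2(Q[:,1].mean(),Q[:,0].mean())).round(1),end=' ; ')
print(status.read_state()['wrist_force'].round(1))
E
python3 ang.py
```

```text
top 86 hook heading -30.2 ; side 188 hook heading -31.9 ; [ 0.3 -1.  -0.1]
```

Call:
move_arm(deltas=[[[0,0,-0.033],[0.031,0.039,0],0],[[0,0,-0.067],[0.065,0.076,0],0],[[0,0,-0.1],[0.1,0.111,0],0],[[0,0,-0.133],[0.137,0.145,0],0],[[0,0,-0.133],[0.137,0.145,0],0],[[0,0,-0.133],[0.137,0.145,0],0]])

```text
time: 4.8
tool_pos: [0.5302, 0.1686, 0.0625]
tcp_rot: [1.12, 2.933, 0.003]
wrist_force: [0.2, -0.1, -0.0]
width: 0.496
```

```bash
python3 ang.py
```

```text
top 94 hook heading -43.0 ; side 191 hook heading -44.8 ; [ 0.9 -0.5  0.2]
```

Call:
move_arm(deltas=[[[0,0,-0.033],[0.039,0.032,0],0],[[0,0,-0.067],[0.08,0.061,0],0],[[0,0,-0.089],[0.108,0.08,0],0],[[0,0,-0.089],[0.108,0.08,0],0],[[0,0,-0.089],[0.108,0.08,0],0]])

```text
time: 5.52
tool_pos: [0.5396, 0.1756, 0.0613]
tcp_rot: [-1.323, -2.849, 0.001]
wrist_force: [-3.0, -1.6, 2.2]
width: 0.502
```

```bash
python3 ang.py
```

```text
top 91 hook heading -50.2 ; side 190 hook heading -51.4 ; [-2.2 -1.   2.5]
```

Call:
move_arm(deltas=[[[0,0,-0.022],[0.028,0.017,0],0],[[0,0,-0.044],[0.057,0.034,0],0],[[0,0,-0.067],[0.087,0.049,0],0],[[0,0,-0.089],[0.117,0.064,0],0],[[0,0,-0.089],[0.117,0.064,0],0],[[0,0,-0.089],[0.117,0.064,0],0]])

```text
time: 6.38
tool_pos: [0.5515, 0.1822, 0.0612]
tcp_rot: [-1.52, -2.749, -0.0]
wrist_force: [-3.2, -1.2, 3.1]
width: 0.498
```

```bash
python3 ang.py
```

```text
top 91 hook heading -60.1 ; side 165 hook heading -57.8 ; [-2.8 -0.6  3.6]
```

Call:
move_arm(deltas=[[[0,0,-0.022],[0.031,0.013,0],0],[[0,0,-0.044],[0.062,0.026,0],0],[[0,0,-0.067],[0.093,0.037,0],0],[[0,0,-0.089],[0.125,0.047,0],0],[[0,0,-0.089],[0.125,0.047,0],0],[[0,0,-0.089],[0.125,0.047,0],0]])

```text
time: 7.22
tool_pos: [0.5644, 0.1871, 0.0612]
tcp_rot: [1.708, 2.636, 0.001]
wrist_force: [-2.3, -0.4, 1.1]
width: 0.497
```

```bash
python3 ang.py
```

```text
top 100 hook heading -69.2 ; side 143 hook heading -63.4 ; [-1.1 -0.2  1.1]
```

Call:
move_arm(deltas=[[[0,0,-0.022],[0.032,0.009,0],0],[[0,0,-0.044],[0.065,0.017,0],0],[[0,0,-0.067],[0.097,0.024,0],0],[[0,0,-0.067],[0.097,0.024,0],0],[[0,0,-0.067],[0.097,0.024,0],0]])

```text
time: 7.95
tool_pos: [0.5743, 0.1894, 0.0612]
tcp_rot: [1.844, 2.543, 0.001]
wrist_force: [-0.9, -0.3, 0.7]
width: 0.498
```

```bash
python3 ang.py
```

```text
top 107 hook heading -74.2 ; side 138 hook heading -68.4 ; [-0.3 -1.1 -0.9]
```

108→102.

Call:
move_arm(deltas=[[[0,0,-0.022],[0.033,0.005,0],0],[[0,0,-0.044],[0.067,0.01,0],0],[[0,0,-0.067],[0.1,0.013,0],0],[[0,0,-0.067],[0.1,0.013,0],0],[[0,0,-0.067],[0.1,0.013,0],0]])

```text
time: 8.68
tool_pos: [0.5836, 0.1903, 0.0612]
tcp_rot: [-1.976, -2.442, 0.001]
wrist_force: [-2.8, -0.8, 2.6]
width: 0.499
```

```bash
python3 ang.py
```

```text
top 92 hook heading -77.7 ; side 158 hook heading -76.4 ; [-4.4 -0.2  0.9]
```

Call:
move_arm(deltas=[[[0,0,-0.022],[0.033,0.002,0],0],[[0,0,-0.044],[0.067,0.003,0],0],[[0,0,-0.067],[0.1,0.003,0],0],[[0,0,-0.067],[0.1,0.003,0],0],[[0,0,-0.067],[0.1,0.003,0],0]])

```text
time: 9.4
tool_pos: [0.5941, 0.1906, 0.0612]
tcp_rot: [2.101, 2.335, 0.0]
wrist_force: [-1.9, -1.6, 0.7]
width: 0.502
```

```bash
python3 ang.py
```

```text
top 89 hook heading -78.5 ; side 164 hook heading -83.7 ; [-1.9 -1.   0.4]
```

Call:
move_arm(deltas=[[[0,0,-0.022],[0.033,-0.002,0],0],[[0,0,-0.044],[0.067,-0.004,0],0],[[0,0,-0.067],[0.1,-0.008,0],0],[[0,0,-0.067],[0.1,-0.008,0],0],[[0,0,-0.067],[0.1,-0.008,0],0]])

```text
time: 10.12
tool_pos: [0.6041, 0.1898, 0.0612]
tcp_rot: [2.221, 2.221, 0.0]
wrist_force: [-3.1, -1.4, 1.3]
width: 0.502
```

```bash
python3 ang.py
```

```text
top 99 hook heading -86.8 ; side 160 hook heading -90.5 ; [-1.5 -1.2  0.3]
```

90→84.

Call:
move_arm(deltas=[[[0,0,-0.022],[0.033,-0.005,0],0],[[0,0,-0.044],[0.066,-0.011,0],0],[[0,0,-0.067],[0.099,-0.018,0],0],[[0,0,-0.067],[0.099,-0.018,0],0],[[0,0,-0.067],[0.099,-0.018,0],0]])

```text
time: 10.85
tool_pos: [0.6142, 0.1882, 0.0612]
tcp_rot: [2.335, 2.101, 0.001]
wrist_force: [-1.8, -1.7, -0.7]
width: 0.502
```

```bash
python3 ang.py
```

```text
top 83 hook heading -92.6 ; side 162 hook heading -97.1 ; [-1.  -0.1 -0.5]
```

Call:
move_arm(deltas=[[[0,0,-0.022],[0.032,-0.008,0],0],[[0,0,-0.044],[0.064,-0.018,0],0],[[0,0,-0.067],[0.096,-0.028,0],0],[[0,0,-0.067],[0.096,-0.028,0],0],[[0,0,-0.067],[0.096,-0.028,0],0]])

```text
time: 11.58
tool_pos: [0.623, 0.1855, 0.0612]
tcp_rot: [-2.442, -1.975, 0.001]
wrist_force: [-4.3, -0.6, 1.1]
width: 0.498
```

```bash
python3 ang.py
```

```text
top 73 hook heading -98.0 ; side 163 hook heading -102.6 ; [-4.1 -0.4  0.8]
```

Call:
move_arm(deltas=[[[0,0,-0.022],[0.031,-0.012,0],0],[[0,0,-0.044],[0.062,-0.025,0],0],[[0,0,-0.044],[0.062,-0.025,0],0],[[0,0,-0.044],[0.062,-0.025,0],0]])

```text
time: 12.18
tool_pos: [0.6308, 0.183, 0.0616]
tcp_rot: [2.508, 1.89, 0.004]
wrist_force: [1.2, -0.2, -0.2]
width: 0.5
```

```bash
python3 ang.py
```

```text
top 60 hook heading -101.3 ; side 153 hook heading -108.3 ; [ 0.2 -0.2 -0.4]
```

Call:
move_arm(deltas=[[[0,0,-0.022],[0.031,-0.014,0],0],[[0,0,-0.022],[0.031,-0.014,0],0],[[0,0,-0.022],[0.031,-0.014,0],0]])

```text
time: 12.65
tool_pos: [0.6324, 0.1819, 0.0616]
tcp_rot: [-2.541, -1.846, 0.0]
wrist_force: [-3.7, 2.2, 3.7]
width: 0.498
```

```bash
python3 ang.py
```

```text
top 67 hook heading -100.4 ; side 155 hook heading -108.9 ; [-4.7  1.6  3.9]
```

Call:
move_arm(deltas=[[[0,0,-0.022],[0.03,-0.014,0],0],[[0,0,-0.022],[0.03,-0.014,0],0],[[0,0,-0.022],[0.03,-0.014,0],0]])

```text
time: 13.12
tool_pos: [0.6362, 0.18, 0.0614]
tcp_rot: [2.572, 1.802, 0.002]
wrist_force: [-1.9, 1.4, -0.2]
width: 0.5
```

```bash
python3 ang.py
```

```text
top 65 hook heading -102.2 ; side 144 hook heading -110.9 ; [-1.7  0.9  0.2]
```

Call:
move_arm(deltas=[[[0,0,-0.022],[0.029,-0.016,0],0],[[0,0,-0.044],[0.058,-0.033,0],0],[[0,0,-0.044],[0.058,-0.033,0],0],[[0,0,-0.044],[0.058,-0.033,0],0]])

```text
time: 13.72
tool_pos: [0.642, 0.1765, 0.0612]
tcp_rot: [2.633, 1.712, 0.001]
wrist_force: [-1.1, 1.3, 0.4]
width: 0.501
```

```bash
python3 ang.py; python3 -c "
from h import *
im,d=load('side'); cv2.imwrite('pics/peg2.png',cv2.resize(im[120:320,180:400],(770,600*7//6*1//1 if 0 else 600))[:,:,::-1])"
```

```text
top 63 hook heading -105.3 ; side 126 hook heading -112.6 ; [-0.1 -0.3  0.2]
```

View pics/peg2.png

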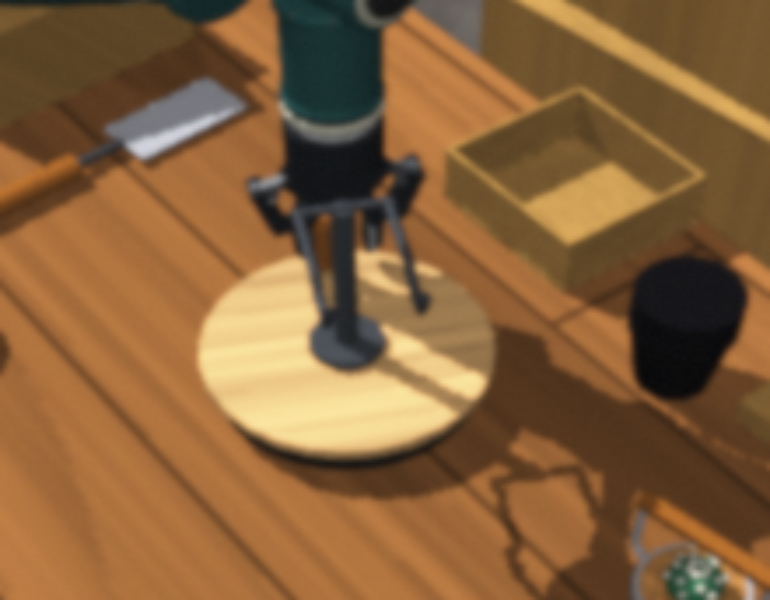

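The view shows the peg between the fingers, against the trailing one on the left. There is no click yet, so I continue.

Call:
move_arm(deltas=[[[0,0,-0.022],[0.028,-0.018,0],0],[[0,0,-0.044],[0.056,-0.037,0],0],[[0,0,-0.044],[0.056,-0.037,0],0],[[0,0,-0.044],[0.056,-0.037,0],0]])

```text
time: 14.32
tool_pos: [0.6475, 0.1728, 0.0613]
tcp_rot: [2.691, 1.62, 0.001]
wrist_force: [0.1, 0.7, -0.2]
width: 0.502
```

```bash
cat > ang2.py <<'E'
from h import *
ax=np.array([.5917,.0948])
for n in('top','side'):
    im,d=snap(n);W=world(n,d);z=W[...,2]+(-.0008 if n=='top' else .0012);sg=-1 if n=='top' else 1
    q=W[...,:2]-ax+np.array([.0012,.0013])*sg
    r=np.hypot(q[...,0],q[...,1])
    t=status.read_state()['tool_pos'][:2]
    k=(d>0)&(z>.205)&(z<.26)&(r>.095)&(r<.125)&(im.max(-1)<120)&(np.hypot(W[...,0]-t[0],W[...,1]-t[1])>.085)
    A=np.degrees(np.arctan2(q[k][:,1],q[k][:,0]))
    h=np.median(A); a,b=A[A<A.mean()],A[A>=A.mean()]
    print(n,len(a),len(b),'prongs',np.median(a).round(1),np.median(b).round(1),'hook',((np.median(a)+np.median(b))/2).round(1),end=' ; ')
print(status.read_state()['wrist_force'].round(1))
E
python3 ang2.py
```

```text
top 7 27 prongs -137.0 -103.7 hook -120.3 ; side 16 31 prongs -135.6 -104.5 hook -120.0 ; [-0.6 -0.5  0.1]
```

Call:
move_arm(deltas=[[[0,0,-0.022],[0.027,-0.02,0],0],[[0,0,-0.022],[0.027,-0.02,0],0],[[0,0,-0.022],[0.027,-0.02,0],0]])

```text
time: 14.8
tool_pos: [0.6498, 0.1711, 0.0613]
tcp_rot: [-2.719, -1.574, 0.0]
wrist_force: [-0.9, 0.5, 0.1]
width: 0.502
```

```bash
python3 ang2.py
```

```text
top 7 27 prongs -137.0 -103.8 hook -120.4 ; side 17 27 prongs -135.7 -104.7 hook -120.2 ; [-0.5 -0.1 -0.1]
```

Call:
move_arm(deltas=[[[0,0,-0.022],[0.026,-0.021,0],0],[[0,0,-0.022],[0.026,-0.021,0],0],[[0,0,-0.022],[0.026,-0.021,0],0]])

```text
time: 15.28
tool_pos: [0.6498, 0.1702, 0.0611]
tcp_rot: [-2.743, -1.523, 0.006]
wrist_force: [-7.5, 4.7, 4.1]
width: 0.501
```

```bash
python3 ang2.py
```

```text
top 8 24 prongs -137.2 -103.9 hook -120.6 ; side 16 28 prongs -135.9 -104.8 hook -120.4 ; [-6.9  4.1  3.8]
```

The hook held at about -120.3° while the pusher advanced, and the force rose to 8.5 N. To tell the click from an end stop, I push back lightly: the click should resist, while an end stop would let the stand go.

Call:
move_arm(deltas=[[[0,0,0],[-0.1,0.062,0],0],[[0,0,0],[-0.21,0.131,0],0],[[0,0,0],[-0.21,0.131,0],0],[[0,0,0],[-0.21,0.131,0],0]])

```text
time: 15.88
tool_pos: [0.6316, 0.1821, 0.0615]
tcp_rot: [2.745, 1.527, 0.001]
wrist_force: [-0.1, -0.7, -0.2]
width: 0.505
```

```bash
python3 ang2.py
```

```text
top 10 27 prongs -136.9 -103.7 hook -120.3 ; side 17 30 prongs -135.6 -104.7 hook -120.2 ; [0.4 0.5 0.3]
```

Call:
move_arm(deltas=[[[0,0,0],[-0.025,0.015,0],0],[[0,0,0],[-0.04,0.025,0],0],[[0,0,0],[-0.04,0.025,0],0],[[0,0,0],[-0.04,0.025,0],0]])

```text
time: 16.48
tool_pos: [0.6281, 0.184, 0.0613]
tcp_rot: [2.745, 1.526, 0.001]
wrist_force: [4.2, -3.1, -1.7]
width: 0.502
```

```bash
python3 ang2.py
```

```text
top 10 28 prongs -136.8 -103.7 hook -120.3 ; side 21 29 prongs -135.4 -104.3 hook -119.8 ; [ 4.  -2.6 -3. ]
```

The stand held against 5 N backwards as well as 8.5 N forwards, so it is in the click, with the hook heading about -120°. I back off to the middle and lift away.

Call:
move_arm(deltas=[[[0,0,0],[0.115,-0.072,0],0],[[0,0,0],[0.115,-0.072,0],0],[[0,0,0],[0.115,-0.072,0.3],0],[[0,0,0],[0.115,-0.072,0.8],0],[[0,0,0],[0.115,-0.072,1],0]])

```text
time: 17.2
tool_pos: [0.6406, 0.1781, 0.1651]
tcp_rot: [2.745, 1.526, 0.008]
wrist_force: [1.1, -0.2, -1.1]
width: 0.501
```

Call:
move_arm(deltas=[[[0,0,0.1],[0,0,0.6],-1],[[0,0,0.2],[0,0,1],-1],[[0,0,0.3],[0,0,1],-1]])

```text
time: 17.58
tool_pos: [0.6411, 0.1781, 0.2666]
tcp_rot: [2.305, 2.129, 0.012]
wrist_force: [-0.4, -1.4, -0.2]
width: 1.0
```

Call:
move_arm(deltas=[[[0,0,0.1],[0,-0.3,0.4],-1],[[0,0,0.16],[0,-0.8,0.4],-1],[[0,0,0.16],[0,-1,0.4],-1]])

```text
time: 17.95
tool_pos: [0.6386, 0.0755, 0.3013]
tcp_rot: [-2.031, -2.397, 0.001]
wrist_force: [-0.6, -0.0, -0.2]
width: 0.997
```

Call:
move_arm(deltas=[[[0,0,0],[0,-0.5,0],-1],[[0,0,0],[0,-1,0],-1],[[0,0,0],[0,-1,0],-1]])

```text
time: 18.32
tool_pos: [0.6382, -0.0255, 0.2999]
tcp_rot: [-2.034, -2.392, 0.002]
wrist_force: [-0.1, 0.6, -0.1]
width: 1.002
```

```bash
python3 ang2.py;python3 m.py | grep -E 'side|top|bar|rim'; python3 -c "
from h import *
s=status.read_state();print(s['tool_pos'],s['tcp_rot'],s['time'])"
```

```text
top 0 0 prongs nan nan hook nan ; side 4 12 prongs -138.2 -135.4 hook -136.8 ; [0.5 0.4 0.7]
top disc pt [0.62897769 0.14670849 0.04394765]
  pegtop 29 [0.63244498 0.16908335 0.10576711] 142.77223894986244 0.10058081034034451 0.10977693171325492
  bar 165 [ 0.62555907 -0.24966995  0.1443991 ] (0.6262246966362, -0.25024911761283875) (0.013063271529972553, 0.10831756144762039) 9.600749015808105
  rim 303 [ 0.62223348 -0.24928194  0.07029619] (0.62586909532547, -0.2500969469547272) (0.07892851531505585, 0.07880157232284546) 42.510929107666016
side disc pt [0.57617024 0.02300727 0.04239461]
  pegtop 16 [0.58709297 0.08881582 0.10490402] 141.13605863489218 0.09043181366063681 0.10923195086410878
  bar 329 [ 0.62207834 -0.25477579  0.14278166] (0.6228007674217224, -0.2537761330604553) (0.016128890216350555, 0.10757438838481903) 9.678325653076172
  rim 606 [ 0.61489681 -0.25727463  0.06925591] (0.6223685145378113, -0.25293293595314026) (0.08126363158226013, 0.07812429964542389) 70.57674407958984
[ 0.63840914 -0.0225512   0.30017032] [-2.02987080e+00 -2.39474282e+00  3.20038790e-04] 18.425
  return _methods._mean(a, axis=axis, dtype=dtype,
  ret = ret.dtype.type(ret / rcount)
ang2.py:10: RuntimeWarning: Mean of empty slice.
  h=np.median(A); a,b=A[A<A.mean()],A[A>=A.mean()]
```

Call:
move_arm(deltas=[[[0,0,0],[0,-0.5,0],-1],[[0,0,0],[-0.07,-1,0],-1],[[0,0,0],[-0.07,-1,0],-1]])

```text
time: 18.8
tool_pos: [0.6315, -0.1239, 0.3006]
tcp_rot: [-2.032, -2.395, 0.001]
wrist_force: [0.3, 0.5, -0.7]
width: 0.998
```

Call:
move_arm(deltas=[[[0,0,0],[0,-0.5,-0.1],-1],[[0,0,0],[-0.07,-1,-0.3],-1],[[0,0,0],[-0.07,-1,-0.5],-1],[[0,0,0],[-0.07,-1,-0.5],-1],[[0,0,0],[-0.07,-1,-0.5],-1]])

```text
time: 19.42
tool_pos: [0.6256, -0.2207, 0.2517]
tcp_rot: [2.027, 2.401, 0.001]
wrist_force: [-0.6, 1.7, 0.1]
width: 1.002
```

```bash
python3 ang2.py;python3 m2.py | head -9; python3 -c "
from h import *
s=status.read_state();print(s['tool_pos'],s['tcp_rot'],s['time'])"
```

```text
top 9 22 prongs -137.0 -104.1 hook -120.6 ; side 13 15 prongs -135.7 -105.2 hook -120.5 ; [1.  0.2 0.7]
top disc 0.5930777788162231 0.09572383016347885 0.11498230695724487
 posttop 0.5915178060531616 0.09263826906681061 0.02919374778866768 [0.59361691 0.09497656 0.22846189]
 pegtop 28 [0.64007935 0.17775631 0.10552559] 60.188891568564706 0.0945435117832966
 prongs box ((0.550306499004364, 0.02262718975543976), (0.06842978298664093, 0.07243149727582932), 60.23490905761719) [0.54978288 0.02239613 0.22485289] 0.21115109786795686 0.2459026336030552 -120.55889304247586
side disc 0.5905137658119202 0.09176052361726761 0.11642511934041977
 posttop 0.5900242328643799 0.08996047079563141 0.029631134122610092 [0.5908584  0.09152223 0.22637015]
 pegtop 6 [0.63358105 0.17843675 0.10315694] 63.57835168748207 0.09678615379856856
 prongs box ((0.5464807152748108, 0.017751775681972504), (0.07015249878168106, 0.07144450396299362), 60.145263671875) [0.54786897 0.01923933 0.22448194] 0.20930581310247254 0.2457817960601675 -120.45689923644902
[226 103  51  51] [0.79  0.069 0.02 ] [0.942 0.229 0.078]
[ 0.62593569 -0.22122557  0.25267332] [2.02550439e+00 2.39911034e+00 1.55790441e-03] 19.525
```

Call:
move_arm(deltas=[[[0,0,0.003],[-0.012,-0.31,0],-1],[[0,0,0.003],[-0.012,-0.31,-0.3],-1],[[0,0,0.003],[-0.012,-0.31,-0.65],-1],[[0,0,0.003],[-0.012,-0.31,-0.65],-1]])

```text
time: 20.02
tool_pos: [0.622, -0.2521, 0.1836]
tcp_rot: [-2.019, -2.4, 0.002]
wrist_force: [0.3, -1.1, -0.2]
width: 0.998
```

Call:
move_arm(deltas=[[[0,0,0],[0,0,-0.3],-1],[[0,0,0],[0,0,-0.65],-1],[[0,0,0],[0,0,-0.65],-1],[[0,0,0],[0,0,-0.65],-1]])

```text
time: 20.52
tool_pos: [0.6253, -0.254, 0.1239]
tcp_rot: [2.021, 2.401, 0.002]
wrist_force: [-0.0, -0.2, 0.6]
width: 0.996
```

```bash
python3 -c "
from h import *
a,_=snap('side');b,_=snap('top')
f=lambda i:cv2.resize(i,(400,400),interpolation=cv2.INTER_CUBIC)
cv2.imwrite('pics/pail1.png',np.hstack([f(a[250:370,320:440]),f(b[150:250,330:430])])[:,:,::-1])
s=status.read_state();print(s['tool_pos'],s['tcp_rot'],s['wrist_force'])"
```

```text
[ 0.62553068 -0.25431081  0.12440585] [2.02017074e+00 2.40015072e+00 1.95028048e-03] [ 0.42718184 -0.04638225  1.022339  ]
```

View pics/pail1.png

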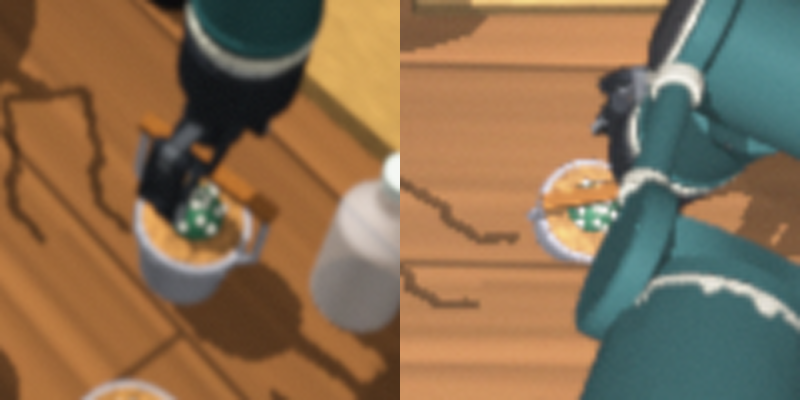

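The fingers straddle the bar. I close and lift.

Call:
move_arm(deltas=[[[0,0,0],[0,0,-0.01],0],[[0,0,0],[0,0,-0.02],0.4],[[0,0,0],[0,0,-0.02],1],[[0,0,0],[0,0,-0.02],1],[[0,0,0],[0,0,-0.02],1],[[0,0,0],[0,0,-0.02],1],[[0,0,0],[0,0,-0.02],1],[[0,0,0],[0,0,-0.02],1]], grip_force=60)

```text
time: 21.62
tool_pos: [0.6238, -0.2537, 0.1193]
tcp_rot: [2.023, 2.403, 0.0]
wrist_force: [1.3, 0.0, -0.1]
width: 0.125
```

Call:
move_arm(deltas=[[[0,0,0],[0,0,0.1],1],[[0,0,0],[0,0,0.3],1],[[0,0,0],[0,0,0.5],1],[[0,0,0],[0,0,0.5],1],[[0,0,0],[0,0,0.5],1]])

```text
time: 22.25
tool_pos: [0.6237, -0.2537, 0.1697]
tcp_rot: [2.023, 2.403, 0.0]
wrist_force: [0.4, 0.7, -2.8]
width: 0.13
```

```bash
python3 -c "
from h import *
a,_=snap('side');b,_=snap('top')
s=status.read_state();print(s['tool_pos'],s['tcp_rot'],s['wrist_force'],s['width'],s['q'])
from m import meas
im,d,W,ok,g=meas('side')
for lo,hi in((.19,.2),(.118,.125),(.06,.09)):
    P=g(lo,hi,(.6245,-.253),.075);print(lo,len(P), cv2.minAreaRect(P[:,:2].astype(np.float32)) if len(P)>3 else '',P.min(0),P.max(0))
"
```

```text
[ 0.62294797 -0.25335919  0.16832068] [-2.02222943e+00 -2.40192644e+00  7.69108611e-04] [ 0.03964417 -0.57863021 -3.37548863] 0.1302266385017887 [-4.23314164e-01  3.03148953e-01  1.67274957e+00  4.52383101e-06
  1.16750356e+00 -5.94543575e-01]
0.19 199 ((0.6181898713111877, -0.25388103723526), (0.028645217418670654, 0.10752899199724197), 11.66462230682373) [ 0.60583633 -0.30722948  0.1900295 ] [ 0.63857208 -0.19996103  0.1994176 ]
0.118 488 ((0.6205364465713501, -0.2560975253582001), (0.0726650059223175, 0.07837425917387009), 47.86365509033203) [ 0.5815622  -0.300447    0.11802526] [ 0.65899943 -0.20540007  0.12495425]
0.06 127 ((0.6035258769989014, -0.26727384328842163), (0.021246163174510002, 0.060695335268974304), 37.1169319152832) [ 0.58817806 -0.2873448   0.06024003] [ 0.62989383 -0.23783153  0.08987893]
```

Call:
move_arm(deltas=[[[0,0,0],[0,0,0.2],1],[[0,0,0],[0,0,0.5],1],[[0,0,0],[0,0,0.73],1],[[0,0,0],[0,0,0.73],1]])

```text
time: 22.85
tool_pos: [0.6256, -0.2545, 0.2464]
tcp_rot: [2.019, 2.398, 0.003]
wrist_force: [-0.2, 0.6, -3.1]
width: 0.123
```

Call:
move_arm(deltas=[[[0,0,0.05],[-0.1,0.13,0],1],[[0,0,0.12],[-0.27,0.36,0],1],[[0,0,0.2],[-0.46,0.61,0],1],[[0,0,0.28],[-0.66,0.88,0],1]])

```text
time: 23.35
tool_pos: [0.5564, -0.1648, 0.2409]
tcp_rot: [-1.444, -2.788, 0.0]
wrist_force: [-0.3, 0.0, -3.9]
width: 0.124
```

Call:
move_arm(deltas=[[[0,0,0.08],[-0.2,0.26,0],1],[[0,0,0.16],[-0.4,0.53,0],1],[[0,0,0.24],[-0.58,0.78,0],1],[[0,0,0.274],[-0.66,0.88,0],1],[[0,0,0.274],[-0.66,0.88,0],1],[[0,0,0.274],[-0.66,0.88,0],1],[[0,0,0.274],[-0.66,0.88,0],1]])

```text
time: 24.22
tool_pos: [0.4923, -0.0784, 0.2423]
tcp_rot: [0.824, 3.031, -0.0]
wrist_force: [0.5, 0.4, -3.0]
width: 0.129
```

```bash
python3 -c "
from h import *
a,_=snap('side');b,_=snap('top')
f=lambda i:cv2.resize(i,(400,400),interpolation=cv2.INTER_CUBIC)
cv2.imwrite('pics/app1.png',np.hstack([f(a[160:340,200:380]),f(b[170:300,230:360])])[:,:,::-1])
s=status.read_state();print(s['tool_pos'],s['tcp_rot'],s['wrist_force'],s['width'],s['q'])
for n in('side','top'):
    im,d=load(n);W=world(n,d);z=W[...,2]
    t=s['tool_pos'];m=(d>0)&(np.hypot(W[...,0]-t[0],W[...,1]-t[1])<.065)&(im[...,0]>im[...,2]*1.8.__float__())&(z>.24)&(z<.285)
    P=W[m];print(n,len(P),cv2.minAreaRect(P[:,:2].astype(np.float32)) if len(P)>3 else '',P[:,2].min() if len(P) else '',P[:,2].max() if len(P) else '')
"
```

```text
[ 0.49205053 -0.07826506  0.24217968] [-8.23420586e-01 -3.03162461e+00  2.84792257e-04] [-0.37244484 -0.89324682 -3.81636693] 0.12860800575839532 [-2.07613615e-01 -8.15523574e-02  1.95893769e+00 -1.81831417e-04
  1.26435045e+00 -1.24793078e+00]
side 252 ((0.48880648612976074, -0.08132880926132202), (0.021119579672813416, 0.10801246017217636), 58.37297058105469) 0.2556199090286988 0.2840149522850099
top 0
```

View pics/app1.png

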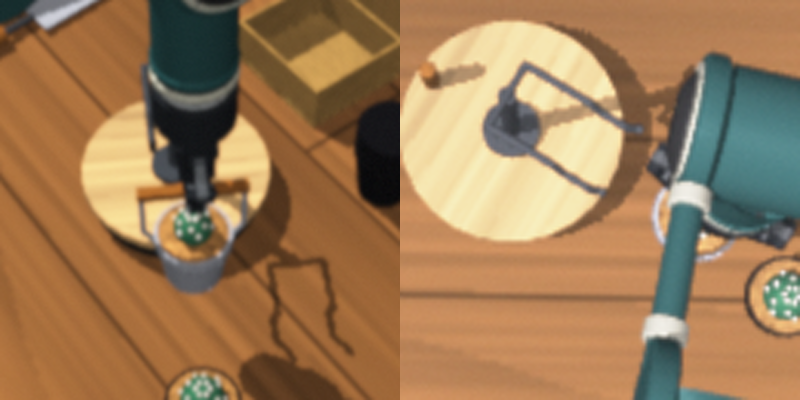

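The pail hangs upright in front of the prongs, within 1 mm of the tangential centre. I move radially inward.

Call:
move_arm(deltas=[[[0,0,0.005],[0.05,0.09,0],1],[[0,0,0.01],[0.14,0.24,0],1],[[0,0,0.01],[0.25,0.43,0],1],[[0,0,0.01],[0.36,0.62,0],1],[[0,0,0.01],[0.47,0.81,0],1],[[0,0,0.01],[0.545,0.932,0],1],[[0,0,0.01],[0.545,0.932,0],1],[[0,0,0.01],[0.545,0.932,0],1]])

```text
time: 25.32
tool_pos: [0.5459, 0.0153, 0.2421]
tcp_rot: [-0.798, -3.038, 0.001]
wrist_force: [-0.2, 0.8, -3.5]
width: 0.131
```

```bash
python3 -c "
from h import *
a,_=snap('side');b,_=snap('top')
f=lambda i:cv2.resize(i,(400,400),interpolation=cv2.INTER_CUBIC)
cv2.imwrite('pics/over.png',np.hstack([f(a[160:300,210:350]),f(b[170:270,230:330])])[:,:,::-1])
s=status.read_state();print(s['tool_pos'],s['tcp_rot'],s['wrist_force'],s['width'])
t=s['tool_pos'][:2]-[.5917,.0948];print('r',t@[-.5045,-.8634],'tang',t@[.8634,-.5045])
"
```

```text
[0.54585485 0.01496471 0.24220582] [-7.98832957e-01 -3.03807493e+00  6.33037319e-04] [-0.24434307  0.61119196 -1.80044652] 0.1241721838899166
r 0.092058669221786 tang 0.0006942033649470769
```

View pics/over.png

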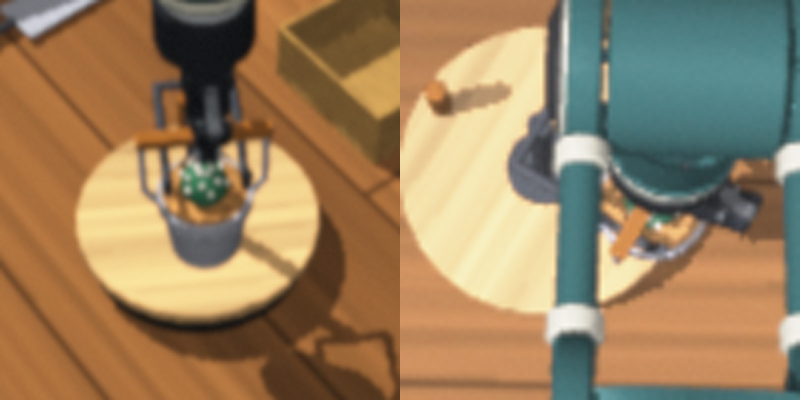

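The bar lies over both prongs with the bail legs outside them. I lower it gently.

Call:
move_arm(deltas=[[[0,0,0],[0,0,-0.06],1],[[0,0,0],[0,0,-0.16],1],[[0,0,0],[0,0,-0.26],1],[[0,0,0],[0,0,-0.33],1],[[0,0,0],[0,0,-0.37],1],[[0,0,0],[0,0,-0.37],1],[[0,0,0],[0,0,-0.37],1]])

```text
time: 26.3
tool_pos: [0.5465, 0.0156, 0.2057]
tcp_rot: [0.798, 3.038, 0.0]
wrist_force: [-0.3, 0.4, -3.8]
width: 0.124
```

```bash
python3 -c "
from h import *
for i in range(3):
    a,_=snap('side');s=status.read_state();print(s['tool_pos'],s['wrist_force'],s['torque'])
"
```

```text
[0.54657268 0.01556394 0.20577235] [-0.35631426  0.33343285 -3.33307792] [0.02268293 0.03339294 0.00521887]
[0.54653754 0.01557144 0.2057827 ] [ 0.2865225  -0.08490627 -3.43812797] [ 0.01816607  0.02566495 -0.00974154]
[0.54646151 0.01556507 0.20571906] [-0.04114481 -0.39080643 -2.67464151] [ 0.00338797 -0.00602976  0.00979161]
```

Call:
move_arm(deltas=[[[0,0,0],[0,0,-0.015],1],[[0,0,0],[0,0,-0.03],1],[[0,0,0],[0,0,-0.03],1],[[0,0,0],[0,0,-0.03],1]])

```text
time: 26.95
tool_pos: [0.5461, 0.0155, 0.2022]
tcp_rot: [-0.798, -3.038, 0.0]
wrist_force: [-0.6, 0.0, -3.7]
width: 0.126
```

Call:
move_arm(deltas=[[[0,0,0],[0,0,-0.01],1],[[0,0,0],[0,0,-0.015],1],[[0,0,0],[0,0,-0.015],1]])

```text
time: 27.32
tool_pos: [0.5463, 0.0155, 0.2011]
tcp_rot: [0.798, 3.038, 0.0]
wrist_force: [-1.0, 0.1, -1.9]
width: 0.129
```

```bash
python3 ang2.py; python3 -c "
from h import *
s=status.read_state();print(s['tool_pos'],s['wrist_force'],s['torque'])
"
```

```text
top 0 0 prongs nan nan hook nan ; side 0 0 prongs nan nan hook nan ; [-1.  -0.1 -0.8]
[0.54629764 0.01552379 0.2010999 ] [-0.96614055 -0.05790676 -0.80730165] [ 0.01449821  0.11675349 -0.00457966]
  return _methods._mean(a, axis=axis, dtype=dtype,
  ret = ret.dtype.type(ret / rcount)
ang2.py:10: RuntimeWarning: Mean of empty slice.
  h=np.median(A); a,b=A[A<A.mean()],A[A>=A.mean()]
```

Call:
move_arm(deltas=[[[0,0,0],[0,0,-0.01],1],[[0,0,0],[0,0,-0.01],1],[[0,0,0],[0,0,-0.01],1]])

```text
time: 27.8
tool_pos: [0.5464, 0.0155, 0.201]
tcp_rot: [0.798, 3.038, 0.0]
wrist_force: [-3.3, 0.9, 5.4]
width: 0.128
```

Call:
move_arm(deltas=[[[0,0,0],[0,0,0],0.7],[[0,0,0],[0,0,0],0.5],[[0,0,0],[0,0,0],0.2],[[0,0,0],[0,0,0],0.1],[[0,0,0],[0,0,0],0.1],[[0,0,0],[0,0,0],0.1],[[0,0,0],[0,0,0],0.1]])

```text
time: 28.68
tool_pos: [0.5462, 0.0155, 0.1998]
tcp_rot: [0.798, 3.039, -0.0]
wrist_force: [-0.2, 0.7, -0.1]
width: 0.446
```

```bash
python3 -c "
from h import *
a,_=snap('side');b,_=snap('top')
f=lambda i:cv2.resize(i,(400,400),interpolation=cv2.INTER_CUBIC)
cv2.imwrite('pics/rel.png',np.hstack([f(a[160:300,210:350]),f(b[170:270,230:330])])[:,:,::-1])
s=status.read_state();print(s['tool_pos'],s['wrist_force'],s['width'])
"
```

```text
[0.54619251 0.01553142 0.19980027] [-0.3654116  -0.699036    0.64383093] 0.454173884390234
```

View pics/rel.png

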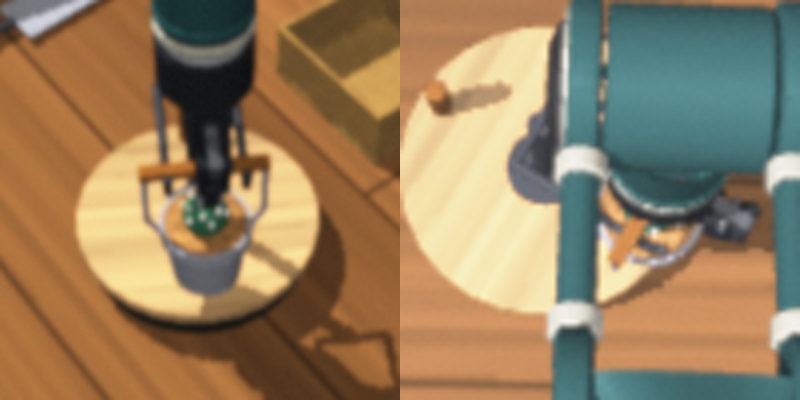

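The bar rests on the prongs and the pail hangs upright. I lift straight up slowly, then retreat.

Call:
move_arm(deltas=[[[0,0,0],[0,0,0.05],0.1],[[0,0,0],[0,0,0.15],0.1],[[0,0,0],[0,0,0.3],0.1],[[0,0,0],[0,0,0.6],0.1],[[0,0,0],[0,0,1],0.1],[[0,0,0],[0,0,1],0.1]])

```text
time: 29.52
tool_pos: [0.5489, 0.0155, 0.3058]
tcp_rot: [0.795, 3.029, 0.004]
wrist_force: [0.5, -0.4, 0.3]
width: 0.449
```

Call:
move_arm(deltas=[[[0,0,0],[0,-0.5,0.3],0.1],[[0,0,0],[0,-1,0.3],0.1],[[0,0,0],[0,-1,0.3],0.1]])

```text
time: 29.9
tool_pos: [0.546, -0.0873, 0.3301]
tcp_rot: [0.804, 3.036, -0.002]
wrist_force: [-0.4, 1.2, -0.1]
width: 0.45
```

Call:
move_arm(deltas=[[[0,0,0],[0,-0.5,0],0.1],[[0,0,0],[0,-1,0],0.1],[[0,0,0],[0,-1,0],0.1],[[0,0,0],[0,-1,0],0.1]])

```text
time: 30.4
tool_pos: [0.546, -0.1836, 0.3293]
tcp_rot: [-0.798, -3.037, -0.002]
wrist_force: [-0.6, -0.1, -0.2]
width: 0.45
```

```bash
python3 m2.py >/dev/null; python3 -c "
from h import *
a,_=snap('side');b,_=snap('top')
f=lambda i:cv2.resize(i,(400,400),interpolation=cv2.INTER_CUBIC)
cv2.imwrite('pics/fin.png',np.hstack([f(a[160:300,210:350]),f(b[170:270,230:330])])[:,:,::-1])
s=status.read_state();print(s['tool_pos'],s['wrist_force'],s['time'])
"; python3 m2.py
python3 - <<'E'
from m import *
for n,s in(('top',-1),('side',1)):
    im,d,W,ok,g=meas(n);c=(.5453,.0154)
    o=np.array([.0012,.0013])*s
    for lo,hi in((.13,.155),(.09,.125)):
        P=g(lo,hi,c,.06);print(n,lo,len(P),cv2.minEnclosingCircle((P[:,:2]+o).astype(np.float32)))
    m=ok&(im[...,0]>1.8*im[...,2])&(W[...,2]>.2)&(W[...,2]<.245)&(np.hypot(W[...,0]-c[0],W[...,1]-c[1])<.07)
    P=W[m];print(' bar',len(P),cv2.minAreaRect((P[:,:2]+o).astype(np.float32)),P[:,2].mean())
E
```

```text
[ 0.54618148 -0.18305633  0.32958424] [0.01780916 0.43576173 0.10708037] 30.5
top disc 0.5930426120758057 0.09577742964029312 0.11478279531002045
 posttop 0.59284508228302 0.09540146589279175 0.030003348365426064 [0.59263507 0.0955397  0.22829749]
 pegtop 26 [0.63951465 0.17793289 0.10572851] 60.50490569455674 0.0943884029714454
 prongs box ((0.5498976707458496, 0.0226459838449955), (0.07046512514352798, 0.10705886036157608), 58.27932357788086) [0.54717992 0.02042626 0.22707439] 0.21189089155036037 0.24738701457134885 -121.32689261856578
side disc 0.5894533395767212 0.09289409965276718 0.11607752740383148
 posttop 0.5888837575912476 0.0923006534576416 0.02958444505929947 [0.58900202 0.09256522 0.22663037]
 pegtop 32 [0.54701982 0.03240165 0.10554071] -125.0484297210024 0.07389140595475331
 prongs box ((0.5465542674064636, 0.018559593707323074), (0.06643930822610855, 0.10788461565971375), 59.33782196044922) [0.54401712 0.01519605 0.22455118] 0.2008613579305655 0.24515435533813143 -120.3182176291249
[226 103  51  51] [0.79  0.069 0.02 ] [0.943 0.229 0.078]
[332 113 145 231] [ 0.3  -0.5
[... 366 characters left out ...]
842, 0.01628938876092434), 0.03996000438928604)
top 0.09 0 ((0.0, 0.0), 0.0)
 bar 168 ((0.5464373230934143, 0.018922286108136177), (0.033463653177022934, 0.10553886741399765), 70.54044342041016) 0.22743616389655413
side 0.13 550 ((0.544442892074585, 0.014706654474139214), 0.04505722597241402)
side 0.09 161 ((0.539993166923523, 0.007300088182091713), 0.032308872789144516)
 bar 313 ((0.5411247611045837, 0.01691528409719467), (0.07407165318727493, 0.10029913485050201), 28.41595458984375) 0.22445602555236444m2.py:8: RuntimeWarning: Mean of empty slice.
  P=g(.222,.236,(cx,cy),.03);(x,y),r=cv2.minEnclosingCircle(P[:,:2].astype(np.float32));print(' posttop',x,y,r,P.mean(0))
  ret = um.true_divide(
```

View pics/fin.png

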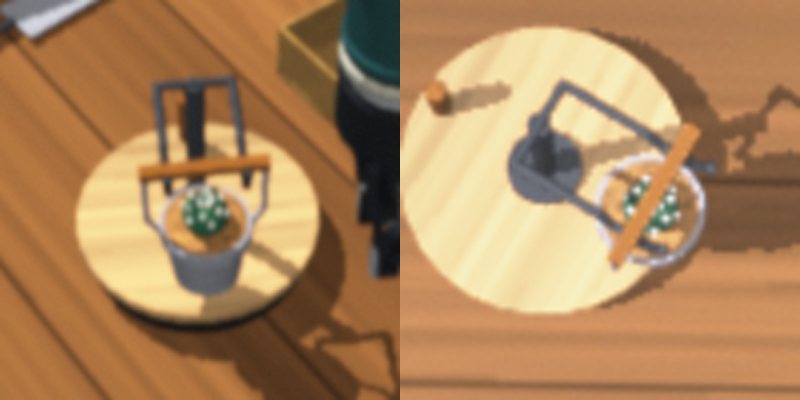

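```bash
python3 -c "
from workcell import order;print(order.finish_job())"
```

```text
the job is handed in; nothing more can be done
None
```

The stand is turned clockwise into its click, the pail hangs by its bail on both prongs, and the job is handed in at about 30.5 s of the 72 s allowed.

- **Click:** I pushed the peg clockwise until the stand held firm, with the hook heading about -120° (straight right would be -90°). It held still against about 8.5 N of pushing on. It also held against about 5 N pushed back, which an end stop would not have done. The click spring itself is not visible, so this was judged by feel only.
- **Pail:** I gripped it by the bar, brought it in from outside the prong tips and lowered it onto the seats. It was upright in every picture taken on the way.
- **Last checks:** After release and retreat, the pictures show the bar across both prongs and the pail hanging upright. Its rim is centred within about 2 mm of the planned spot. The peg is at 60.5°, against 60.2° before the hanging.
- **Other things on the bench:** The box, pot stack, trowel, zinc pot and tape roll measured where they were at the start. The black cactus pot, spray bottle and carton were hidden by the arm in that last measurement. I did not recheck them, but the arm was never planned to come near them.
- **Measurements that disagreed:** My first hook-angle measure differed by up to 9° between the two cameras, so I replaced it with one that found each prong separately. The last fit to the bar alone was also unreliable, because it picked up the soil colour. For the final placing I relied on the rim fit and the pictures.

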